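# Shim and hold a pegboard panel

## Robot

A 6-joint arm with a two-finger parallel gripper is mounted at the origin on the work surface. World frame = base frame: x ahead of the robot, y to its left, z up, the work surface at z = 0. Lengths are in mm, angles in rad, forces in N, time in s.
With the tool pointing down it reaches from about 300 to 825 mm from the base axis. Payload 5.4 kg.
Tool frame: the origin (TCP) lies midway between the tips of the shut fingers; the grasp point (between the pads) lies 19 mm behind it; z points along the fingers, y is the line along which they close (so a half turn about z gives the same grasp; the last joint's range is limited). The gripper opens to 92 mm and grips with 3 to 60 N. Pads are 20 mm wide; open, the fingers measure 128 mm over their backs; the gripper's body (75 mm by 189 mm) begins 69 mm behind the grasp point.
Start: joints at [1.068, 0.158, 1.597, -0, 1.386, -0.21], TCP at [165.975, 550.507, 192.101] pointing down, gripper open.
Joint ranges: [-2.91, 2.91], [-0.94, 2.29], [0.18, 2.7], [-1.29, 4.43], [0.17, 2.64], [-3, 3]. Speed limits (rad/s): [2.57, 2.57, 3.14, 3.14, 3.14, 3.14].

## Interface

Orientations are given as a rotation vector (axis times angle).
In Python, from cell import bot gives the robot as it stands. The module is installed in compiled form; this text tells all that it offers.
- The arm moves only by the shell command python3 -m creep 'ROWS' [FORCE]. ROWS is a JSON object whose one key "series" holds one flat list of numbers, 7 for each row, row after row: the shift along the world's x, y, z in cm, then the turn, a rotation vector about the world's x, y, z in rad, then the closure, from -1 (fully open) to 1 (shut). In form: {"series": [tx, ty, tz, ax, ay, az, grip, tx, ty, tz, ax, ay, az, grip, ...]}. A call has 1 to 10 rows; each row shifts and turns the commanded pose from where the row before left it; what a row does not reach is not made up. A row lasts 1/12 s, in which the tool goes at most 41.7 mm and 7.16 degrees, less where a joint would pass 70% of its speed; a pose out of reach is approached as far as the arm can. A call is refused whole if a number of a shift passes 4.17 or a number of a turn 0.125, either way. A call with a gripper value outside its range is refused whole. The fingers move at their own pace and stop on an object; FORCE is the grip in N (left out, the last holds). Time passes only in rows, so rows that do not move let the fingers close. It gives the time, the measured TCP pose, the force, the opening and the grip force at its end, in the units of the state.
- bot.state(): the state, without advancing time (a new reading comes with each control period).
- bot.capture(name): name is "scene" or "top"; returns the picture (480x640x3 uint8, red, green, blue); there is no depth.
- bot.calibration(name): a dict with "K" (3x3 intrinsics, pixels), "R" (3x3) and "t" (3): a world point X has camera coordinates R X + t. Camera axes: x right, y down, z forward; pixel columns grow to the right and rows downward; lengths in mm; the calibration is good to about 2 mm. A picture is of the moment at which its call begins. calibration takes no time and is no camera call.
- bot.hand_in(): hands the job in; it is judged then, once.
The state is a dict: "clock": time; "joint_pos": joint angles; "qvel": joint speeds; "tau": joint torques, N m; "eef_pos": TCP position; "eef_rot": TCP orientation; "ft_force": force on the tool from outside, world axes, zero at the start; "ft_torque": the same for the moment, N m; "opening": finger opening in mm; "grasp_force": force on a finger pad.
Only numpy, scipy, OpenCV 4.12 (cv2) and the standard library are available. Lean on these libraries where they do the work, as an engineer would, in place of code of your own. Each camera call takes 0.05 s, during which the arm holds its last target. There are 200 camera calls.

## Task

Take the blue pegboard panel out of its black rack and lean it, standing on its long edge on the bench, centred against the top batten of the plywood mounting board, its foot pulled well out so that it leans by about 20 degrees, and let go. Then slide the loose yellow spacer in from the side behind the panel's foot, only at the end where the gap is wide enough (over the green footprint, opposite the spacer already fitted), and let go of it. Last, push low on the panel's face until it stands upright, flush against the batten and both spacers, and finish while still holding it pressed there with the gripper, firmly but gently; leave the other things on the bench alone.

Things in the scene. Friction and masses are not known exactly. Their poses are not given: they have to be found in the camera images.
- panel: Blue pegboard panel with small dark holes, 10 mm thick (its x) x 160 mm wide (its y) x 140 mm high (its z), 0.18 kg, loose; it starts upright in the rack's slot. Origin: centre of its underside. Front and back are alike. Leaning, its foot slides over the bench when pushed low down (about 30 mm up); a push high up wedges it. About 15 N brings it home.
- rack: Black fixed rack, 50 x 90 x 39 mm high, with a 14 mm slot along its y, slot floor 6 mm above the bench, in which the panel stands (panel and rack axes parallel); the panel comes out straight up. Origin: centre of its underside, on the bench.
- spacer: Loose yellow spacer bar, 20 mm thick (its x) x 120 mm long (its y) x 40 mm high (its z), 0.07 kg, standing on the bench; all its ends and sides alike. Origin: centre of its underside.
- board: Fixed upright plywood board, 20 mm thick (x), 200 mm long (y), 80 mm high, struts to 60 mm behind it. Origin: centre of its underside, on the bench. Its face looks to its -x (to the robot), at x = -10 mm; along its top, 52 to 80 mm above the bench, runs a fixed batten 20 mm thick (front at x = -30 mm). A panel pressed flush has its back at x = -30 mm, its centre at x = -35 mm.
- fitted: Yellow spacer bar, same size as the loose one, fixed on the bench against the board's face at one end (either; centre 90 mm from the board's middle along its y, 20 mm in front), 50 mm sticking out past the board's end. Behind a leaning panel the gap here is too narrow for the loose spacer. Origin: centre of its underside; axes as the board's.
- mark: Green footprint, 20 x 120 mm, flat on the bench against the board's face at the other end (centre 90 mm from the board's middle along its y): where the loose spacer goes. 50 mm of it lies past the board's end, where the gripper has room to hold the spacer; a centred panel covers the inner 50 mm. Origin: its centre; axes as the board's.
- spray_can: Red spray can, 60 mm across, 180 mm high; bystander, leave alone. Origin: centre of its underside.
- screw_jar: Glass screw jar, 70 mm across, 80 mm high; bystander, leave alone. Origin: centre of its underside.
- tape_roll: Cardboard-coloured tape roll, 100 mm across, 48 mm high; bystander, leave alone. Origin: centre of its underside.
- mug: Blue mug, 80 mm across, 80 mm high; bystander, leave alone. Origin: centre of its underside.
- hammer: Hammer with a wooden handle, about 300 mm long, lying on the left; bystander, leave alone. Origin on the tool as it lies on the bench.
- screwdriver: Red screwdriver lying behind the board; bystander, leave alone. Origin on the tool as it lies on the bench.
- offcut: Pale wooden offcut, 45 x 90 x 30 mm high; bystander, leave alone. Origin: centre of its underside.
There are look-alikes about, which are no part of the job. What is shaped like the spacer but red or turquoise is not meant.

How it is judged:
By the outcome, as a careful person would: the job done as asked, in the order asked, and still so for the second after the job is handed in, while the arm keeps its last pose, push and grip.
It also fails if it takes over 72 s, if anything falls off the work surface, if the arm or the gripper's body presses on something with over 40 N, if the wrist force passes 120 N, or if a joint passes its speed limit or range.

## Working session

There is one attempt and no reset: what is moved stays moved. The work goes in short steps, Python scripts to look and compute and a shell command to move; the robot and the scene stay as the last step left them, time stands still between calls to the robot, and variables do not carry over. Pictures are saved under pics/ and viewed, at most 10 in all, crops included, and the job is handed in when it is done.

```bash
mkdir -p pics; python3 - <<'E'
from cell import bot
import cv2,numpy as np
for n in("scene","top"):
    im=bot.capture(n); cv2.imwrite(f"pics/{n}0.png",im[:,:,::-1])
    c=bot.calibration(n); print(n,np.round(c["K"],1).tolist(),np.round(c["R"],3).tolist(),np.round(c["t"],1).tolist())
s=bot.state(); print({k:np.round(v,3).tolist() for k,v in s.items()})
E
```

```text
scene [[532.6, 0.0, 325.7], [0.0, 532.6, 240.0], [0.0, 0.0, 1.0]] [[0.869, 0.495, -0.007], [0.31, -0.555, -0.772], [-0.386, 0.669, -0.635]] [-414.0, -105.6, 1598.4]
top [[515.5, 0.0, 313.4], [0.0, 515.5, 238.8], [0.0, 0.0, 1.0]] [[-0.028, -0.999, -0.016], [-0.999, 0.029, -0.029], [0.029, 0.015, -0.999]] [30.4, 468.4, 1158.7]
{'clock': 0.1, 'joint_pos': [1.068, 0.159, 1.598, -0.0, 1.386, -0.21], 'qvel': [0.0, -0.002, -0.0, -0.001, -0.0, -0.0], 'tau': [-0.0, -38.65, -32.296, 0.07, 0.034, -0.0], 'eef_pos': [165.68, 549.987, 191.252], 'eef_rot': [-0.458, -3.107, 0.002], 'ft_force': [0.074, 0.448, -0.137], 'ft_torque': [-0.018, 0.038, -0.042], 'grasp_force': 0.0, 'opening': 91.676}
```

View pics/scene0.png

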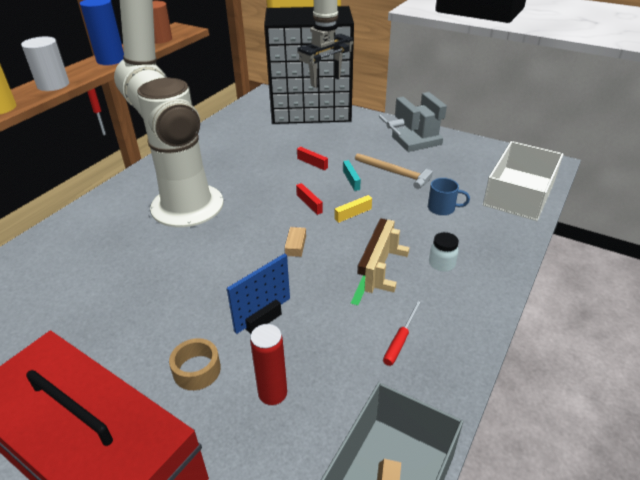

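View pics/top0.png

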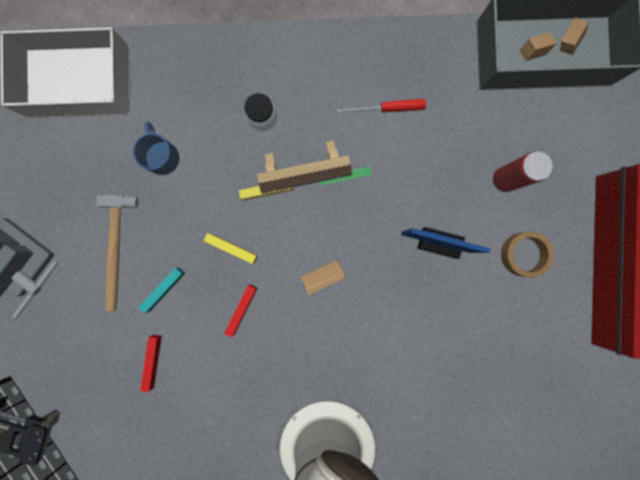

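The top view shows the loose yellow bar at (230,248), the fitted yellow at (265,192) against the board (305,173), green mark (347,175), the panel (447,241) in the black rack and the tape roll close by at (528,255). 

Spacer candidates: yellow (230,248), red (240,310) and (150,362), turquoise (161,290), and the fitted yellow (265,192). Only (230,248) is both yellow and loose.

```bash
cat > h.py <<'E'
from cell import bot
import cv2,numpy as np
def ray(n,uv,z):
    c=bot.calibration(n);R=np.array(c["R"]);t=np.array(c["t"]);K=np.array(c["K"])
    uv=np.atleast_2d(uv).astype(float)
    d=(np.linalg.inv(K)@np.c_[uv,np.ones(len(uv))].T).T@R; o=-R.T@t
    return o+d*((z-o[2])/d[:,2])[:,None]
def proj(n,X):
    c=bot.calibration(n);p=(np.array(c["K"])@(np.array(c["R"])@np.atleast_2d(X).T+np.array(c["t"])[:,None])).T
    return p[:,:2]/p[:,2:]
HSV={"yellow":((22,140,110),(34,255,255)),"green":((45,110,80),(75,255,255)),"blue":((105,130,40),(125,255,255))}
def blobs(im,col,box=None,amin=30):
    m=cv2.inRange(cv2.cvtColor(im,cv2.COLOR_RGB2HSV),*HSV[col])
    if box: k=np.zeros_like(m);u0,v0,u1,v1=box;k[v0:v1,u0:u1]=1;m=m*k
    cs,_=cv2.findContours(m,cv2.RETR_EXTERNAL,cv2.CHAIN_APPROX_NONE)
    return [c[:,0] for c in sorted(cs,key=cv2.contourArea,reverse=True) if cv2.contourArea(c)>amin]
def rect(P):
    r=cv2.minAreaRect(P[:,:2].astype(np.float32));b=cv2.boxPoints(r)
    e=[b[1]-b[0],b[2]-b[1]];l=max(e,key=np.linalg.norm)
    return np.round(r[0],1),np.round(sorted(r[1]),1),round(np.degrees(np.arctan2(l[1],l[0]))%180,1)
E
python3 - <<'E'
from h import *
im=bot.capture("top")
for col,z in(("yellow",40),("green",0),("blue",146)):
    for c in blobs(im,col,(180,120,520,300)): print(col,c.mean(0).round(),rect(ray("top",c,z)), [ray("top",c[i],z)[0,:2].round() for i in (c[:,0].argmin(),c[:,0].argmax())])
sc=bot.capture("scene")
a=cv2.resize(im[130:290,190:390,::-1],None,fx=3,fy=3,interpolation=2)
b=cv2.resize(im[210:290,390:560,::-1],None,fx=3.53,fy=3.53,interpolation=2)[:, :600]
cv2.imwrite("pics/c1.png",a)
b=cv2.resize(im[215:275,390:560,::-1],(800,282),interpolation=2)
d=cv2.resize(sc[250:340,215:330,::-1],(400,313),interpolation=2); e=cv2.resize(sc[185:305,330:450,::-1],(400,313),interpolation=2)
cv2.imwrite("pics/c2.png",np.vstack([b,np.hstack([d,e])]))
E
```

```text
yellow [230. 248.] (array([453.5, 200.5]), array([ 19.3, 118.9]), np.float32(63.5)) [array([477., 255.]), array([430., 146.])]
yellow [250. 193.] (array([574.6, 153.3]), array([17.1, 43.9]), np.float32(95.9)) [array([578., 175.]), array([568., 131.])]
green [346. 176.] (array([612.1, -59.2]), array([ 16.1, 114.4]), np.float32(100.4)) [array([599.,  -4.]), array([ 616., -116.])]
blue [446. 241.] (array([ 453.4, -247.2]), array([ 21.4, 174.5]), np.float32(73.5)) [array([ 472., -162.]), array([ 433., -332.])]
```

View pics/c1.png

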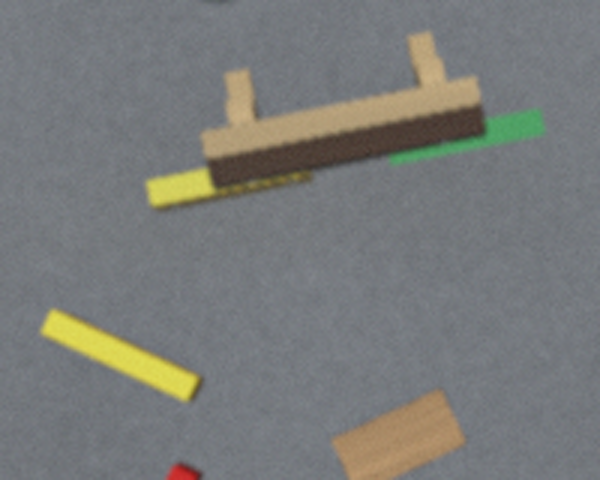

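View pics/c2.png

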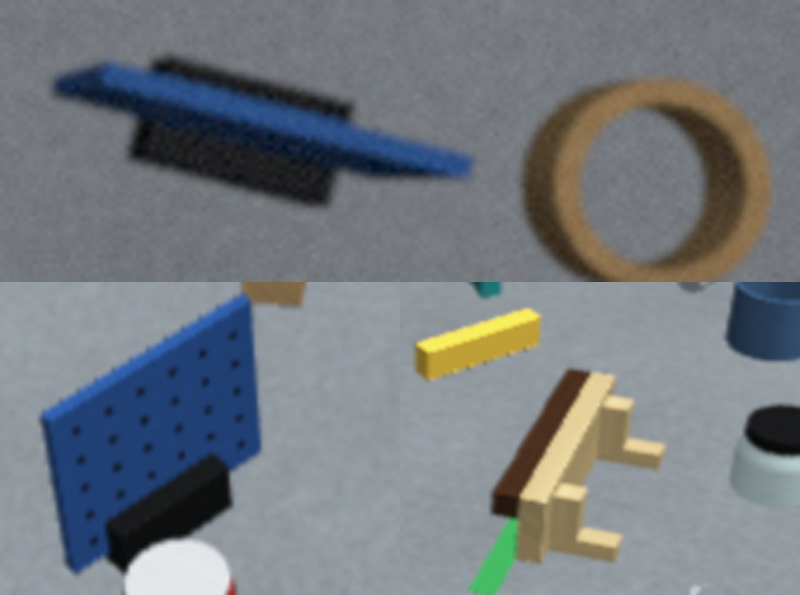

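The crops confirm the loose yellow bar at (230,248) in the top view, with the red bar below it separate. The fitted bar sits at the board's left end, the green mark at its right end, and the panel is in the rack. Next: yaw and position of the board and panel.

```bash
python3 - <<'E'
from h import *
im=np.median([bot.capture("top") for _ in range(4)],0).astype(np.uint8)
hsv=cv2.cvtColor(im,cv2.COLOR_RGB2HSV)
print("batten",hsv[178,300],hsv[180,280],"ply",hsv[170,300],"panel top",hsv[236,440:446:2].tolist(), [hsv[v,450].tolist() for v in range(234,250)], "rack",hsv[247,425])
def con(m,box,z,nm):
    k=np.zeros_like(m);u0,v0,u1,v1=box;k[v0:v1,u0:u1]=1
    m=cv2.morphologyEx(m*k,cv2.MORPH_OPEN,np.ones((3,3)))
    c=max(cv2.findContours(m,0,1)[0],key=cv2.contourArea)[:,0];print(nm,cv2.contourArea(c),rect(ray("top",c,z)))
    return c
con(cv2.inRange(hsv,(0,50,20),(20,255,110)),(250,150,360,200),80,"batten")
con(cv2.inRange(hsv,(10,60,120),(22,180,255)),(250,150,360,200),80,"ply")
con(cv2.inRange(hsv,(8,50,60),(22,200,255)),(295,255,350,300),30,"offcut")
con(cv2.inRange(hsv,(0,0,0),(180,255,60)),(410,220,475,265),39,"rack")
c=con(cv2.inRange(hsv,(105,130,110),(125,255,255)),(390,220,500,260),146,"paneltop")
# scene camera panel corners
sc=np.median([bot.capture("scene") for _ in range(4)],0).astype(np.uint8)
c=blobs(sc,"blue",(220,240,300,340))[0]
q=cv2.approxPolyDP(cv2.convexHull(c),3,True)[:,0]
for p in q: print(p, ray("scene",p,146)[0].round(), ray("scene",p,6)[0].round())
E
```

```text
batten [ 9 74 79] [11 88 78] ply [ 19  82 178] panel top [[109, 171, 128], [108, 168, 120], [110, 165, 108]] [[130, 17, 44], [120, 32, 32], [111, 85, 48], [109, 161, 87], [108, 167, 119], [108, 172, 135], [108, 175, 137], [108, 170, 135], [108, 180, 115], [109, 170, 84], [108, 178, 56], [107, 177, 49], [106, 175, 54], [111, 135, 51], [108, 106, 36], [126, 80, 32]] rack [83 30 34]
batten 717.0 (array([596.3,  30.1]), array([ 19.7, 194. ]), np.float32(99.6))
ply 983.5 (array([634.4,  36.4]), array([ 57.6, 197.9]), np.float32(99.6))
offcut 777.5 (array([383.9,  -0.9]), array([45.3, 90.1]), np.float32(113.4))
rack 496.0 (array([ 443. , -253.3]), array([ 27.4, 109.5]), np.float32(73.3))
paneltop 248.5 (array([ 455.4, -256. ]), array([  9. , 155.9]), np.float32(73.6))
[285 254] [ 477. -184.  146.] [382. -52.   6.]
[289 297] [ 558. -293.  146.] [ 477. -181.    6.]
[236 332] [ 520. -422.  146.] [ 432. -332.    6.]
[227 288] [ 430. -334.  146.] [ 327. -229.    6.]
```

```bash
python3 -m creep '{"series":[0.96,-2.69,0,0,0,-0.0524,-1,0.96,-2.69,0,0,0,-0.0524,-1,0.96,-2.69,0,0,0,-0.0524,-1,0.96,-2.69,0,0,0,-0.0524,-1,0.96,-2.69,0,0,0,-0.0524,-1,0.96,-2.69,0,0,0,-0.0524,-1,0.96,-2.69,0,0,0,-0.0524,-1,0.96,-2.69,0,0,0,-0.0524,-1,0.96,-2.69,0,0,0,-0.0524,-1,0.96,-2.69,0,0,0,-0.0524,-1]}'
python3 -m creep '{"series":[0.96,-2.69,0,0,0,-0.0524,-1,0.96,-2.69,0,0,0,-0.0524,-1,0.96,-2.69,0,0,0,-0.0524,-1,0.96,-2.69,0,0,0,-0.0524,-1,0.96,-2.69,0,0,0,-0.0524,-1,0.96,-2.69,0,0,0,-0.0524,-1,0.96,-2.69,0,0,0,-0.0524,-1,0.96,-2.69,0,0,0,-0.0524,-1,0.96,-2.69,0,0,0,-0.0524,-1,0.96,-2.69,0,0,0,-0.0524,-1]}'
python3 -m creep '{"series":[0.96,-2.69,0,0,0,-0.0524,-1,0.96,-2.69,0,0,0,-0.0524,-1,0.96,-2.69,0,0,0,-0.0524,-1,0.96,-2.69,0,0,0,-0.0524,-1,0.96,-2.69,0,0,0,-0.0524,-1,0.96,-2.69,0,0,0,-0.0524,-1,0.96,-2.69,0,0,0,-0.0524,-1,0.96,-2.69,0,0,0,-0.0524,-1,0.96,-2.69,0,0,0,-0.0524,-1,0.96,-2.69,0,0,0,-0.0524,-1]}'
cat >> h.py <<'E'
from scipy.spatial.transform import Rotation as Ro
O=np.array([616,33.4,0]);YAW=np.radians(9.6);B=Ro.from_euler("z",YAW).as_matrix()
def tb(p): return (B.T@(np.asarray(p)-O)).round(1)
def show():
    s=bot.state();R=Ro.from_rotvec(s["eef_rot"]).as_matrix()
    print("t",round(s["clock"],2),"pos",np.round(s["eef_pos"],1),"board",tb(s["eef_pos"]),"tool y yaw",np.degrees(np.arctan2(R[1,1],R[0,1])).round(1),"z",R[:,2].round(3),"j",np.round(s["joint_pos"],2),"F board",(B.T@s["ft_force"]).round(1),"T",np.round(s["ft_torque"],2),"open",np.round(s["opening"],1),"g",np.round(s["grasp_force"],1))
E
python3 -c "from h import *;show()"
```

```text
clock: 1.43
eef_pos: [262.2, 280.3, 192.2]
eef_rot: [1.25, 2.882, 0.001]
ft_force: [1.5, -0.4, 0.1]
opening: 91.8
grasp_force: 0.0
clock: 2.27
eef_pos: [358.3, 11.0, 192.4]
eef_rot: [1.955, 2.458, 0.001]
ft_force: [0.2, 0.1, 0.0]
opening: 92.0
grasp_force: 0.0
clock: 3.1
eef_pos: [454.3, -258.0, 192.0]
eef_rot: [2.525, 1.868, 0.0]
ft_force: [0.4, 0.3, 0.2]
opening: 92.2
grasp_force: 0.0
t 3.1 pos [ 454.3 -258.   192. ] board [-208.  -260.3  192. ] tool y yaw -17.0 z [ 0. -0. -1.] j [-0.75  0.02  1.74  0.    1.38 -0.45] F board [0.4 0.2 0.2] T [-0.04  0.1   0.05] open 92.2 g 0.0
```

```bash
python3 -m creep '{"series":[0,0,-1.9,0,0,0,-1,0,0,-1.9,0,0,0,-1,0,0,-1.9,0,0,0,-1,0,0,-1.8,0,0,0,-1,0,0,0,0,0,0,1,0,0,0,0,0,0,1,0,0,0,0,0,0,1,0,0,0,0,0,0,1,0,0,0,0,0,0,1,0,0,0,0,0,0,1]}' 35
python3 -m creep '{"series":[0,0,0,0,0,0,1,0,0,0,0,0,0,1,0,0,0,0,0,0,1]}' 35
python3 -c "from h import *;show()"
```

```text
clock: 3.93
eef_pos: [454.5, -257.0, 118.2]
eef_rot: [2.521, 1.871, 0.001]
ft_force: [-1.1, 0.9, -0.3]
opening: 54.1
grasp_force: 0.0
clock: 4.18
eef_pos: [454.1, -256.6, 117.3]
eef_rot: [2.523, 1.872, 0.0]
ft_force: [-0.2, 0.4, 0.9]
opening: 34.3
grasp_force: 0.0
t 4.18 pos [ 454.1 -256.6  117.3] board [-208.  -258.9  117.3] tool y yaw -16.8 z [ 0. -0. -1.] j [-0.75  0.09  1.82 -0.    1.23 -0.45] F board [-0.1  0.4  0.9] T [-0.04  0.07 -0.01] open 34.3 g 0.0
```

Fingers are slow (~80 mm/s), so I give them more time, then check the grip before lifting.

```bash
python3 -m creep '{"series":[0,0,0,0,0,0,1,0,0,0,0,0,0,1,0,0,0,0,0,0,1,0,0,0,0,0,0,1,0,0,0,0,0,0,1,0,0,0,0,0,0,1]}' 35
python3 -c "from h import *;show()"
```

```text
clock: 4.68
eef_pos: [454.0, -256.5, 117.1]
eef_rot: [2.523, 1.872, 0.0]
ft_force: [-0.5, 0.4, -0.6]
opening: 9.5
grasp_force: 35.0
t 4.68 pos [ 454.  -256.5  117.1] board [-208.1 -258.8  117.1] tool y yaw -16.8 z [ 0. -0. -1.] j [-0.75  0.09  1.82  0.    1.23 -0.45] F board [-0.5  0.4 -0.6] T [-0.09  0.03 -0.02] open 9.5 g 35.0
```

```bash
python3 -m creep '{"series":[0,0,1.2,0,0,0,1,0,0,1.6,0,0,0,1,0,0,1.6,0,0,0,1,0,0,1.6,0,0,0,1,0.69,2.305,0,0,0,0.0384,1,0.69,2.305,0,0,0,0.0384,1,0.69,2.305,0,0,0,0.0384,1,0.69,2.305,0,0,0,0.0384,1,0.69,2.305,0,0,0,0.0384,1,0.69,2.305,0,0,0,0.0384,1]}' 35
python3 -m creep '{"series":[0.69,2.305,0,0,0,0.0384,1,0.69,2.305,0,0,0,0.0384,1,0.69,2.305,0,0,0,0.0384,1,0.69,2.305,0,0,0,0.0384,1,0.69,2.305,0,0,0,0.0384,1,0.69,2.305,0,0,0,0.0384,1,0,0,0,-0.0146,0.0861,0,1,0,0,0,-0.0146,0.0861,0,1,0,0,0,-0.0146,0.0861,0,1,0,0,0,-0.0146,0.0861,0,1]}' 35
python3 - <<'E'
from h import *
show()
im=bot.capture("scene");cv2.imwrite("pics/s1.png",cv2.resize(im[150:390,200:520,::-1],(800,600),interpolation=2))
E
```

```text
clock: 5.52
eef_pos: [495.4, -117.0, 177.7]
eef_rot: [-2.289, -2.152, 0.0]
ft_force: [0.6, -0.4, -1.5]
opening: 9.4
grasp_force: 35.0
clock: 6.35
eef_pos: [537.2, 20.4, 178.4]
eef_rot: [-1.866, -2.206, 0.393]
ft_force: [0.2, -0.1, -2.0]
opening: 9.0
grasp_force: 35.0
t 6.35 pos [537.2  20.4 178.4] board [-79.8   0.3 178.4] tool y yaw 9.6 z [-0.34  -0.058 -0.939] j [-0.12  0.39  1.39 -0.1   1.7  -0.29] F board [ 0.1 -0.2 -2. ] T [-0.03 -0.31 -0.02] open 9.0 g 35.0
```

View pics/s1.png

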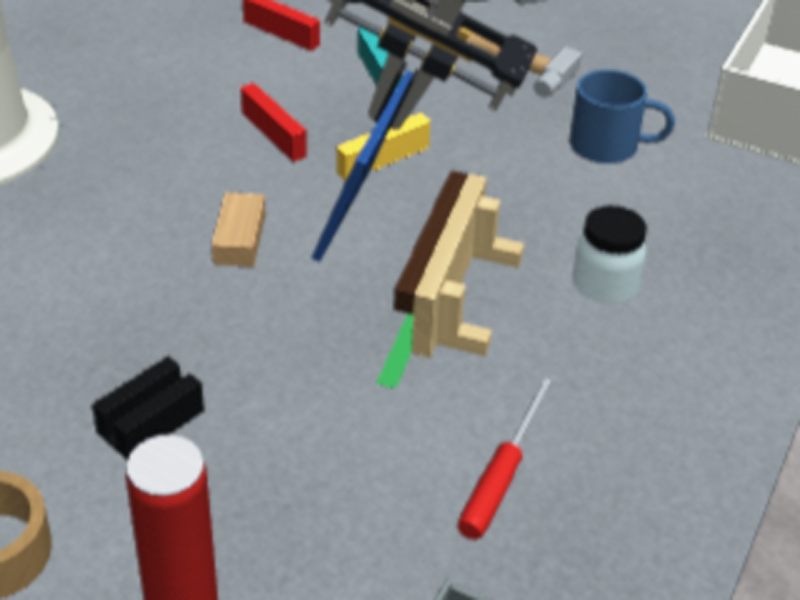

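The panel is gripped and tilted, with its foot at (318,258) in the crop and clear of the rack. Now I lower it to the bench.

```bash
python3 -m creep '{"series":[0,0,-1.6,0,0,0,1,0,0,-1.6,0,0,0,1,0,0,-1.6,0,0,0,1,0,0,-1.3,0,0,0,1,0,0,-0.6,0,0,0,1,0,0,0,0,0,0,1]}' 35
python3 -c "from h import *;show()"
python3 -m creep '{"series":[0,0,-0.2,0,0,0,1,0,0,-0.15,0,0,0,1,0,0,0,0,0,0,1]}' 35
python3 -c "from h import *;show()"
```

```text
clock: 6.9
eef_pos: [535.6, 20.2, 109.0]
eef_rot: [-1.865, -2.206, 0.391]
ft_force: [0.2, 0.6, -2.1]
opening: 9.3
grasp_force: 35.0
t 6.9 pos [535.6  20.2 109. ] board [-81.4   0.4 109. ] tool y yaw 9.6 z [-0.339 -0.057 -0.939] j [-0.12  0.45  1.45 -0.1   1.58 -0.27] F board [ 0.3  0.6 -2.1] T [-0.01 -0.24 -0.05] open 9.3 g 35.0
clock: 7.15
eef_pos: [537.3, 20.0, 107.3]
eef_rot: [-1.868, -2.208, 0.389]
ft_force: [0.1, -0.2, -1.2]
opening: 9.4
grasp_force: 35.0
t 7.15 pos [537.3  20.  107.3] board [-7.980e+01 -1.000e-01  1.073e+02] tool y yaw 9.5 z [-0.336 -0.057 -0.94 ] j [-0.12  0.45  1.45 -0.1   1.57 -0.27] F board [ 0.  -0.2 -1.2] T [ 0.   -0.24  0.04] open 9.4 g 35.0
```

```bash
python3 -m creep '{"series":[0.986,0.167,0.15,0,0,0,1,0.986,0.167,0,0,0,0,1,0.986,0.167,0,0,0,0,1,0.986,0.167,0,0,0,0,1,0.690,0.117,0,0,0,0,1,0.3,0.05,0,0,0,0,1,0,0,0,0,0,0,1]}' 35
python3 -c "from h import *;show()"
python3 -m creep '{"series":[0.15,0.025,0,0,0,0,1,0.15,0.025,0,0,0,0,1,0,0,0,0,0,0,1]}' 35
python3 -c "from h import *;show()"
```

```text
clock: 7.73
eef_pos: [586.7, 28.5, 108.3]
eef_rot: [-1.867, -2.208, 0.389]
ft_force: [0.2, -0.1, -2.6]
opening: 9.7
grasp_force: 35.0
t 7.73 pos [586.7  28.5 108.3] board [-29.7   0.  108.3] tool y yaw 9.6 z [-0.337 -0.057 -0.94 ] j [-0.1   0.57  1.28 -0.09  1.63 -0.26] F board [ 0.2 -0.1 -2.6] T [ 0.03 -0.22  0.02] open 9.7 g 35.0
clock: 7.98
eef_pos: [589.0, 28.9, 108.2]
eef_rot: [-1.867, -2.207, 0.39]
ft_force: [-0.4, 0.3, -1.4]
opening: 9.7
grasp_force: 35.0
t 7.98 pos [589.   28.9 108.2] board [-2.730e+01  1.000e-01  1.082e+02] tool y yaw 9.5 z [-0.337 -0.057 -0.94 ] j [-0.1   0.58  1.27 -0.09  1.63 -0.26] F board [-0.3  0.4 -1.4] T [ 0.01 -0.31  0.  ] open 9.7 g 35.0
```

```bash
python3 -m creep '{"series":[0.1,0.017,-0.1,0,0,0,1,0.1,0.017,0,0,0,0,1,0,0,0,0,0,0,1]}' 35
python3 -c "from h import *;show()"
python3 -m creep '{"series":[0.1,0.017,-0.1,0,0,0,1,0,0,0,0,0,0,1,0,0,0,0,0,0,1]}' 35
python3 -c "from h import *;show()"
```

```text
clock: 8.23
eef_pos: [591.1, 29.3, 107.0]
eef_rot: [-1.867, -2.207, 0.39]
ft_force: [0.3, -0.7, -1.6]
opening: 9.4
grasp_force: 35.0
t 8.23 pos [591.1  29.3 107. ] board [-2.53e+01  1.00e-01  1.07e+02] tool y yaw 9.6 z [-0.338 -0.057 -0.94 ] j [-0.1   0.59  1.26 -0.09  1.63 -0.26] F board [ 0.2 -0.8 -1.6] T [-0.01 -0.3   0.01] open 9.4 g 35.0
clock: 8.48
eef_pos: [592.3, 29.5, 106.5]
eef_rot: [-1.867, -2.208, 0.39]
ft_force: [0.5, 0.7, 0.0]
opening: 9.2
grasp_force: 35.0
t 8.48 pos [592.3  29.5 106.5] board [-2.400e+01  1.000e-01  1.065e+02] tool y yaw 9.6 z [-0.337 -0.057 -0.94 ] j [-0.1   0.59  1.26 -0.09  1.63 -0.26] F board [0.6 0.7 0. ] T [ 0.02 -0.05  0.02] open 9.2 g 35.0
```

```bash
python3 -m creep '{"series":[0.1,0.017,0,0,0,0,1,0,0,0,0,0,0,1]}' 35|grep -A0 force
python3 -c "from h import *;show()"
python3 -m creep '{"series":[0.1,0.017,0,0,0,0,1,0,0,0,0,0,0,1]}' 35|grep force
python3 -c "from h import *;show()"
python3 -m creep '{"series":[0.1,0.017,0,0,0,0,1,0,0,0,0,0,0,1]}' 35|grep force
python3 -c "from h import *;show()"
```

```text
ft_force: [-1.6, -0.3, 1.2]
--
grasp_force: 35.0
t 8.65 pos [592.7  29.6 106.1] board [-2.360e+01  1.000e-01  1.061e+02] tool y yaw 9.6 z [-0.339 -0.057 -0.939] j [-0.1   0.59  1.26 -0.09  1.63 -0.26] F board [-1.6 -0.1  1.2] T [-0.06  0.16  0.04] open 9.5 g 35.0
ft_force: [-2.4, -1.5, -0.8]
grasp_force: 35.1
t 8.82 pos [593.4  29.7 105.9] board [-2.290e+01  1.000e-01  1.059e+02] tool y yaw 9.6 z [-0.34  -0.057 -0.939] j [-0.1   0.59  1.25 -0.09  1.63 -0.26] F board [-2.6 -1.1 -0.8] T [-0.18  0.59  0.1 ] open 9.3 g 35.1
ft_force: [-5.2, -1.1, 0.1]
grasp_force: 35.2
t 8.98 pos [594.1  29.8 105.7] board [-2.220e+01  1.000e-01  1.057e+02] tool y yaw 9.6 z [-0.34  -0.057 -0.939] j [-0.1   0.6   1.25 -0.09  1.63 -0.26] F board [-5.3 -0.3  0.1] T [-0.3   1.    0.05] open 9.5 g 35.2
```

```bash
python3 -m creep '{"series":[-0.1,-0.017,0,0,0,0,1,0,0,0,0,0,0,0.75,0,0,0,0,0,0,0.7,0,0,0,0,0,0,0.6,0,0,0,0,0,0,0.5,0,0,0,0,0,0,0.4,0,0,0,0,0,0,0.4,0,0,0,0,0,0,0.4]}' 35
python3 - <<'E'
from h import *
show()
im=bot.capture("scene");a=im[180:300,300:460,::-1]
cv2.imwrite("pics/s2.png",cv2.resize(a,(800,600),interpolation=2))
E
```

```text
clock: 9.65
eef_pos: [594.3, 29.8, 106.2]
eef_rot: [-1.867, -2.208, 0.389]
ft_force: [-0.7, 0.4, -0.5]
opening: 27.2
grasp_force: 0.0
t 9.65 pos [594.3  29.8 106.2] board [-2.200e+01  1.000e-01  1.062e+02] tool y yaw 9.6 z [-0.337 -0.057 -0.94 ] j [-0.1   0.59  1.25 -0.09  1.63 -0.26] F board [-0.6  0.6 -0.5] T [-0.02 -0.11  0.03] open 27.2 g 0.0
```

View pics/s2.png

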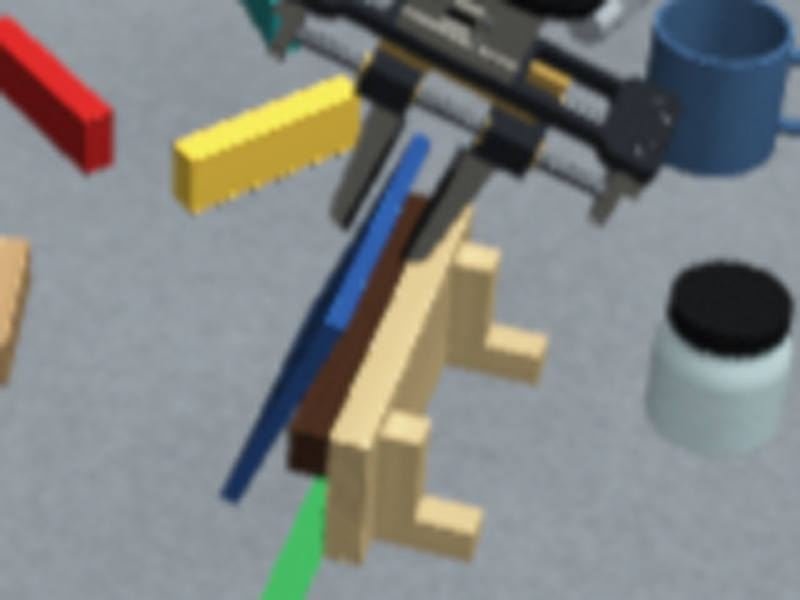

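The panel leans on the batten and stays there once released, and both fingers are clear. I withdraw along the tool axis and go to the loose spacer.

```bash
python3 -m creep '{"series":[0.54,0.09,1.5,0,0,0,0.4,0.54,0.09,1.5,0,0,0,0.4,0.54,0.09,1.5,0,0,0,0.4,0.54,0.09,1.5,0,0,0,0.2,0.54,0.09,1.5,0,0,0,0,0.54,0.09,1.5,0,0,0,0,-0.5,0,0,0.0146,-0.0861,0,0,-1.5,0,0,0.0146,-0.0861,0,0,-1.5,0,0,0.0146,-0.0861,0,0,-1.5,0,0,0.0146,-0.0861,0,0]}' 35
python3 -m creep '{"series":[-1.4,1.3,0,0,0,-0.063,0,-1.4,1.3,0,0,0,-0.063,0,-1.4,1.3,0,0,0,-0.063,0,-1.4,1.3,0,0,0,-0.063,0,-1.4,1.3,0,0,0,-0.063,0,-1.4,1.3,0,0,0,-0.063,0,-1.4,1.3,0,0,0,-0.063,0,-1.4,1.3,0,0,0,-0.063,0,-1.4,1.3,0,0,0,-0.063,0,-1.4,1.3,0,0,0,-0.063,0]}'
python3 - <<'E'
from h import *
show()
im=bot.capture("top")
for c in blobs(im,"yellow",(180,120,520,300)): print(c.mean(0).round(),rect(ray("top",c,40)))
c=blobs(im,"blue",(240,140,400,260))
for c in c[:3]: 
    P=ray("top",c,131)[:,:3]; b=np.array([tb(p) for p in P]); print("panel bl",len(c),b.min(0),b.max(0), rect(ray("top",c,131)))
E
```

```text
clock: 10.53
eef_pos: [576.6, 35.2, 196.4]
eef_rot: [2.026, 2.396, 0.006]
ft_force: [0.8, -0.1, 0.4]
opening: 45.8
grasp_force: 0.0
clock: 11.37
eef_pos: [435.8, 165.8, 196.2]
eef_rot: [2.675, 1.648, 0.001]
ft_force: [-0.9, -0.3, -0.3]
opening: 45.9
grasp_force: 0.0
t 11.37 pos [435.8 165.8 196.2] board [-155.6  160.6  196.2] tool y yaw -26.7 z [ 0.  0. -1.] j [ 0.1  -0.13  1.88  0.    1.39  0.57] F board [-1.  -0.1 -0.3] T [-0.01  0.06  0.01] open 45.9 g 0.0
[250. 193.] (array([574.5, 153.1]), array([16.3, 43.4]), np.float32(97.0))
[248. 256.] (array([433.9, 161.1]), array([18.7, 32.6]), np.float32(61.9))
panel bl 153 [-21.1 -76.7 131. ] [-13.1  76.5 131. ] (array([599.1,  30.4]), array([  7.7, 153.2]), np.float32(99.9))
```

```bash
python3 -m creep '{"series":[0,0,-2.5,0,0,0,0,0,0,-2.5,0,0,0,0,0,0,-2.5,0,0,0,0,0,0,-2.5,0,0,0,0,0,0,-2.5,0,0,0,0,0,0,-2.5,0,0,0,0,0,0,-2.5,0,0,0,0,0,0,-1.2,0,0,0,0,0,0,-0.2,0,0,0,0,0,0,0,0,0,0,0.6]}'
python3 -m creep '{"series":[0,0,0,0,0,0,1,0,0,0,0,0,0,1,0,0,0,0,0,0,1,0,0,0,0,0,0,1,0,0,0,0,0,0,1,0,0,0,0,0,0,1]}' 30
python3 -c "from h import *;show()"
```

```text
clock: 12.25
eef_pos: [436.1, 165.0, 6.6]
eef_rot: [-2.671, -1.652, 0.002]
ft_force: [-0.0, 0.1, -0.6]
opening: 41.0
grasp_force: 0.0
clock: 12.75
eef_pos: [437.6, 165.3, 8.3]
eef_rot: [2.671, 1.652, 0.003]
ft_force: [-0.7, 0.2, 7.3]
opening: 19.6
grasp_force: 30.0
t 12.75 pos [437.6 165.3   8.3] board [-153.9  159.8    8.3] tool y yaw -26.5 z [ 0.002  0.    -1.   ] j [ 0.1   0.12  2.04 -0.    0.98  0.57] F board [-0.7  0.3  7.3] T [-0.11  0.21 -0.05] open 19.6 g 30.0
```

```bash
python3 -m creep '{"series":[0,0,1,0,0,0,1,0,0,1.7,0,0,0,1,0,0,1.7,0,0,0,1,0,0,1.7,0,0,0,1,0.25,-2.71,0,0,0,0.0485,1,0.25,-2.71,0,0,0,0.0485,1,0.25,-2.71,0,0,0,0.0485,1,0.25,-2.71,0,0,0,0.0485,1,0.25,-2.71,0,0,0,0.0485,1,0.25,-2.71,0,0,0,0.0485,1]}' 30
python3 -m creep '{"series":[0.25,-2.71,0,0,0,0.0485,1,0.25,-2.71,0,0,0,0.0485,1,0.25,-2.71,0,0,0,0.0485,1,0.25,-2.71,0,0,0,0.0485,1,0.25,-2.71,0,0,0,0.0485,1,0.25,-2.71,0,0,0,0.0485,1,0.25,-2.71,0,0,0,0.0485,1,2.72,0,0,0,0,0,1,2.72,0,0,0,0,0,1,2.72,0,0,0,0,0,1]}' 30
python3 -m creep '{"series":[2.72,0,0,0,0,0,1,2.72,0,0,0,0,0,1,2.72,0,0,0,0,0,1,0,0,0,0,0,0,1]}' 30
python3 - <<'E'
from h import *
show()
im=bot.capture("top")
for n in("top","scene"):
    im=bot.capture(n)
    for c in blobs(im,"yellow",(180,120,520,340)): print(n,c.mean(0).round(),rect(ray(n,c,100)))
E
```

```text
clock: 13.58
eef_pos: [451.3, 1.4, 68.6]
eef_rot: [2.401, 2.025, 0.0]
ft_force: [-0.1, 0.1, -0.7]
opening: 19.2
grasp_force: 30.0
clock: 14.42
eef_pos: [551.3, -187.8, 68.5]
eef_rot: [-2.03, -2.397, 0.0]
ft_force: [0.1, 0.7, -0.4]
opening: 19.7
grasp_force: 30.0
clock: 14.75
eef_pos: [635.7, -186.9, 68.3]
eef_rot: [2.025, 2.399, 0.002]
ft_force: [-0.3, -0.2, -1.2]
opening: 19.8
grasp_force: 30.0
t 14.75 pos [ 635.7 -186.9   68.3] board [ -17.3 -220.5   68.3] tool y yaw 9.7 z [ 0.003 -0.    -1.   ] j [-0.47  0.49  1.44  0.    1.21 -0.64] F board [-0.3 -0.2 -1.2] T [-0.08  0.04  0.  ] open 19.8 g 30.0
top [250. 193.] (array([566.9, 145.3]), array([15.6, 40.6]), np.float32(101.3))
top [370. 165.] (array([ 617.4, -107.9]), array([16.8, 40.5]), np.float32(102.3))
scene [344. 296.] (array([ 630.1, -189.7]), array([ 23.7, 107.2]), np.float32(118.7))
```

```bash
python3 -m creep '{"series":[-0.46,-0.08,-1.5,0,0,0,1,0,0,-1.5,0,0,0,1,0,0,-1.5,0,0,0,1,0,0,-1.0,0,0,0,1,0,0,-0.4,0,0,0,1,0,0,0,0,0,0,1]}' 30
python3 - <<'E'
from h import *
show()
im=bot.capture("top")
for c in blobs(im,"yellow",(320,120,420,240))[:2]:
    b=np.array([tb(p) for p in ray("top",c,40)]);print("spacer",c.mean(0).round(),b.min(0),b.max(0))
for c in blobs(im,"green",(300,120,420,240))[:2]:
    b=np.array([tb(p) for p in ray("top",c,0)]);print("mark",b.min(0),b.max(0))
sc=bot.capture("scene")
a=cv2.resize(sc[200:320,300:430,::-1],(440,406),interpolation=2);d=cv2.resize(im[140:220,300:400,::-1],(350,406),interpolation=2)
cv2.imwrite("pics/s3.png",np.hstack([a,d]))
E
```

```text
clock: 15.4
eef_pos: [627.0, -187.8, 8.9]
eef_rot: [-2.028, -2.398, 0.0]
ft_force: [-0.1, -0.4, -1.0]
opening: 19.1
grasp_force: 30.0
t 15.4 pos [ 627.  -187.8    8.9] board [ -26.1 -219.9    8.9] tool y yaw 9.6 z [-0.001  0.001 -1.   ] j [-0.48  0.55  1.49  0.    1.11 -0.64] F board [-0.1 -0.3 -1. ] T [-0.07  0.01  0.06] open 19.1 g 30.0
spacer [368. 172.] [ -36.8 -159.8   40. ] [ -20.7 -119.3   40. ]
mark [ -27.1 -117.6    0. ] [-10.9 -87.2   0. ]
```

View pics/s3.png

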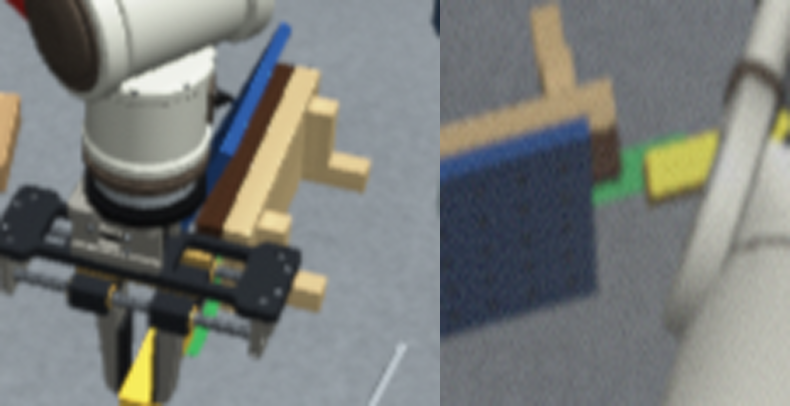

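The spacer is aligned with the mark, its inner end just outside the panel's end. It sits a few mm too far out, so I correct that and slide it in.

```bash
python3 -m creep '{"series":[0.44,0.07,0,0,0,0,1,0,0,0,0,0,0,1,-0.2,1.18,0,0,0,0,1,-0.2,1.18,0,0,0,0,1,-0.2,1.18,0,0,0,0,1,-0.1,0.59,0,0,0,0,1,0,0,0,0,0,0,1]}' 30
python3 - <<'E'
from h import *
show()
im=bot.capture("top")
for c in blobs(im,"yellow",(320,120,420,240))[:2]:
    b=np.array([tb(p) for p in ray("top",c,40)]);print("spacer",c.mean(0).round(),b.min(0),b.max(0))
E
```

```text
clock: 16.08
eef_pos: [624.4, -143.5, 8.8]
eef_rot: [-2.025, -2.401, 0.0]
ft_force: [0.0, -0.2, -1.2]
opening: 19.8
grasp_force: 30.0
t 16.08 pos [ 624.4 -143.5    8.8] board [ -21.2 -175.8    8.8] tool y yaw 9.7 z [-0.001  0.001 -1.   ] j [-0.41  0.52  1.53  0.    1.1  -0.58] F board [-0.  -0.2 -1.2] T [-0.15  0.07  0.04] open 19.8 g 30.0
```

```bash
python3 -m creep '{"series":[-0.2,1.18,0,0,0,0,1,-0.2,1.18,0,0,0,0,1,-0.2,1.18,0,0,0,0,1,-0.18,1.08,0,0,0,0,1,0,0,0,0,0,0,1,0,0,0,0,0,0,1]}' 30
python3 - <<'E'
from h import *
show()
im=bot.capture("scene")
a=cv2.resize(im[200:320,300:430,::-1],(440,406),interpolation=2);d=cv2.resize(bot.capture("top")[140:220,300:400,::-1],(350,406),interpolation=2)
cv2.imwrite("pics/s4.png",np.hstack([a,d]))
E
```

```text
clock: 16.63
eef_pos: [617.0, -98.8, 9.1]
eef_rot: [-2.026, -2.401, 0.0]
ft_force: [-0.4, -1.0, -0.0]
opening: 19.8
grasp_force: 30.0
t 16.63 pos [617.  -98.8   9.1] board [ -21.  -130.5    9.1] tool y yaw 9.7 z [-0. -0. -1.] j [-0.35  0.48  1.58 -0.    1.08 -0.52] F board [-0.5 -0.9 -0. ] T [-0.16  0.06  0.01] open 19.8 g 30.0
```

View pics/s4.png

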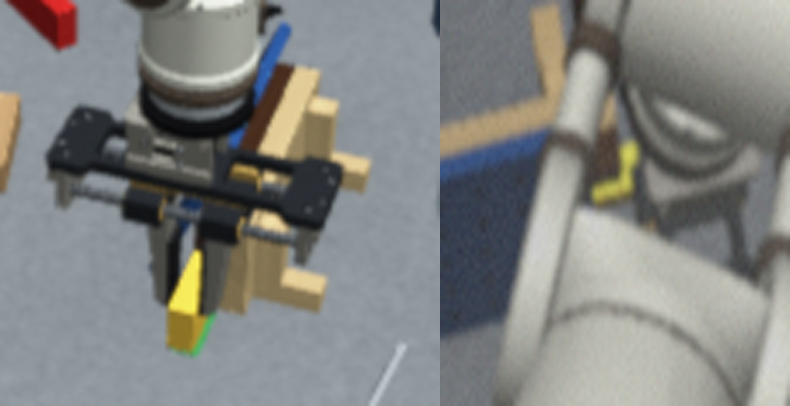

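The spacer is over the footprint, with a thin strip of green still showing on the board side at (205,325). I ease it 2 mm further in and against the board's face by feel.

```bash
python3 -m creep '{"series":[-0.033,0.197,-0.02,0,0,0,1,0.1,0.017,0,0,0,0,1,0.1,0.017,0,0,0,0,1,0,0,0,0,0,0,1]}' 30 >/dev/null
python3 -c "from h import *;show()"
python3 -m creep '{"series":[0.1,0.017,0,0,0,0,1,0,0,0,0,0,0,1]}' 30 >/dev/null
python3 -c "from h import *;show()"
```

```text
t 17.07 pos [619.1 -97.7   8.9] board [ -18.8 -129.7    8.9] tool y yaw 9.6 z [ 0. -0. -1.] j [-0.35  0.48  1.58  0.    1.08 -0.52] F board [ 0.1 -1.1 -1.4] T [-0.12  0.05 -0.03] open 19.6 g 30.0
t 17.23 pos [620.1 -97.3   8.9] board [ -17.8 -129.6    8.9] tool y yaw 9.6 z [ 0. -0. -1.] j [-0.35  0.49  1.57  0.    1.08 -0.52] F board [0.9 0.4 0.2] T [-0.07  0.02 -0.01] open 19.6 g 30.0
```

```bash
python3 -m creep '{"series":[0.1,0.017,0,0,0,0,1,0,0,0,0,0,0,1]}' 30 >/dev/null
python3 -c "from h import *;show()"
python3 -m creep '{"series":[0.1,0.017,0,0,0,0,1,0,0,0,0,0,0,1]}' 30 >/dev/null
python3 -c "from h import *;show()"
```

```text
t 17.4 pos [620.6 -97.1   8.8] board [ -17.2 -129.5    8.8] tool y yaw 9.6 z [-0.001 -0.    -1.   ] j [-0.35  0.49  1.57 -0.    1.08 -0.51] F board [-0.6 -0.5 -1.4] T [-0.2   0.26  0.08] open 19.8 g 30.0
t 17.57 pos [620.8 -97.1   8.5] board [ -17.1 -129.5    8.5] tool y yaw 9.6 z [-0.003 -0.    -1.   ] j [-0.35  0.49  1.57 -0.    1.09 -0.51] F board [-5.7 -0.6  1.4] T [-0.38  0.94  0.15] open 19.6 g 30.0
```

```bash
python3 -m creep '{"series":[-0.1,-0.017,-0.03,0,0,0,1,0,0,0,0,0,0,0.7,0,0,0,0,0,0,0.4,0,0,0,0,0,0,0.4,0,0,0,0,0,0,0.4,0,0,0,0,0,0,0.4]}'
python3 -m creep '{"series":[0,0,0.5,0,0,0,0.4,0,0,1.5,0,0,0,0.4,0,0,2.5,0,0,0,0.4,0,0,2.5,0,0,0,0.4,0,0,2.5,0,0,0,0.4,0,0,2.5,0,0,0,0.4,0,0,2.5,0,0,0,0.4,0,0,1.5,0,0,0,0.4,0,-2,0,0,0,0,0.4,-3,-1,0,0,0,0,1]}'
python3 -c "from h import *;show()"
```

```text
clock: 18.07
eef_pos: [621.5, -97.0, 9.0]
eef_rot: [2.027, 2.398, 0.001]
ft_force: [1.3, 0.3, -0.4]
opening: 27.4
grasp_force: 0.0
clock: 18.9
eef_pos: [594.3, -128.7, 169.9]
eef_rot: [2.024, 2.396, 0.003]
ft_force: [-0.2, -1.0, 0.1]
opening: 22.8
grasp_force: 0.0
t 18.9 pos [ 594.3 -128.7  169.9] board [ -48.4 -156.2  169.9] tool y yaw 9.6 z [ 0.005 -0.002 -1.   ] j [-0.41  0.25  1.53  0.    1.35 -0.58] F board [-0.3 -1.   0.1] T [-0.07  0.05  0.03] open 22.8 g 0.0
```

```bash
python3 -m creep '{"series":[-1.05,1.05,0,0,0,-0.1208,1,-1.05,1.05,0,0,0,-0.1208,1,-1.05,1.05,0,0,0,-0.1208,1,-1.05,1.05,0,0,0,-0.1208,1,-1.05,1.05,0,0,0,-0.1208,1,-1.05,1.05,0,0,0,-0.1208,1,-1.05,1.05,0,0,0,-0.1208,1,-1.05,1.05,0,0,0,-0.1208,1,-1.05,1.05,0,0,0,-0.1208,1,-1.05,1.05,0,0,0,-0.1208,1]}'
python3 -m creep '{"series":[-1.05,1.05,0,0,0,-0.1208,1,-1.05,1.05,0,0,0,-0.1208,1,-1.05,1.05,0,0,0,-0.1208,1,0,0,0,0.0188,-0.1107,0,1,0,0,0,0.0188,-0.1107,0,1,0,0,0,0.0188,-0.1107,0,1,0,0,0,0.0188,-0.1107,0,1,0,0,0,0.0188,-0.1107,0,1,0,0,0,0.0188,-0.1107,0,1,0,0,0,0.0188,-0.1107,0,1]}'
python3 - <<'E'
from h import *
show()
im=bot.capture("top")
for col,z in(("yellow",40),("green",0),("blue",131)):
  for c in blobs(im,col,(210,120,420,235),8)[:3]:
    b=np.array([tb(p) for p in ray("top",c,z)]);print(col,c.mean(0).round(),b.min(0),b.max(0))
im2=bot.capture("scene")
a=cv2.resize(im2[190:310,300:430,::-1],(440,406),interpolation=2);d=cv2.resize(im[140:220,230:400,::-1],(800,376),interpolation=2)
cv2.imwrite("pics/s5.png",cv2.resize(np.hstack([a,cv2.resize(d,(760,406))]),(800,271)))
E
```

```text
clock: 19.73
eef_pos: [485.6, -21.5, 169.1]
eef_rot: [3.034, 0.814, 0.002]
ft_force: [0.2, 0.9, -0.1]
opening: 0.3
grasp_force: 0.0
clock: 20.57
eef_pos: [466.7, 8.1, 165.5]
eef_rot: [-2.831, -0.24, -1.17]
ft_force: [0.8, -8.1, 3.4]
opening: 0.1
grasp_force: 0.0
t 20.57 pos [466.7   8.1 165.5] board [-1.514e+02 -1.000e-01  1.655e+02] tool y yaw -80.2 z [ 0.695  0.123 -0.708] j [-0.7  -0.94  2.65  0.7   1.    0.45] F board [-0.5 -8.2  3.4] T [-0.31  0.38 -0.3 ] open 0.1 g 0.0
yellow [361. 170.] [ -29.4 -145.2   40. ] [ -11.2 -102.9   40. ]
yellow [250. 193.] [-30.3 103.3  40. ] [-12.9 146.7  40. ]
blue [304. 173.] [-19.5 -75.1 131. ] [-13.1  76.5 131. ]
```

View pics/s5.png

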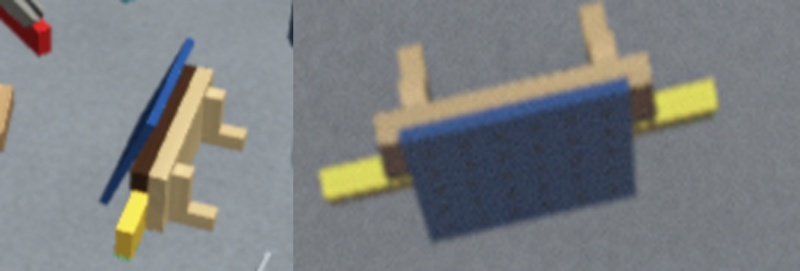

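The top view shows both yellow spacers mirrored and flush with the board, and the panel leaning and centred. The arm is near its fold limit here (j2), so I ease forward.

```bash
python3 -m creep '{"series":[1,0.17,0,0,0,0,1,1,0.17,0,0,0,0,1,1,0.17,0,0,0,0,1,0,0,0,0,0,0,1]}'>/dev/null
python3 -c "from h import *;show()"
python3 -m creep '{"series":[0,0,-1,0,0,0,1,0,0,-1.5,0,0,0,1,0,0,-1.5,0,0,0,1,0,0,-1.5,0,0,0,1,0,0,-1.5,0,0,0,1,0,0,-1.5,0,0,0,1,0,0,-1.5,0,0,0,1,0,0,0,0,0,0,1]}'>/dev/null
python3 -c "from h import *;show()"
```

```text
t 21.0 pos [498.4  13.  169.5] board [-119.3   -0.5  169.5] tool y yaw -80.1 z [ 0.694  0.12  -0.71 ] j [-0.59 -0.75  2.55  0.7   0.85  0.47] F board [-0.2 -0.4 -0.3] T [-0.04  0.48  0.04] open 0.5 g 0.0
t 21.67 pos [495.9  13.9  65. ] board [-121.7    0.8   65. ] tool y yaw -80.1 z [ 0.691  0.123 -0.712] j [-0.59 -0.46  2.63  1.02  0.61  0.05] F board [-0.6  0.4 -1.6] T [-0.1   0.48 -0.01] open 0.0 g 0.0
```

```bash
python3 -m creep '{"series":[0.66,0.11,-1.03,0,0,0,1,0.66,0.11,-1.03,0,0,0,1,0.66,0.11,-1.03,0,0,0,1,0.66,0.11,-1.0,0,0,0,1,0,0,0,0,0,0,1,0,0,0,0,0,0,1]}'>/dev/null
python3 -c "from h import *;show()"
```

```text
t 22.17 pos [524.1  17.6  26.8] board [-93.3  -0.3  26.8] tool y yaw -80.1 z [ 0.694  0.123 -0.71 ] j [-0.52 -0.17  2.55  1.35  0.48 -0.28] F board [ 0.1  0.7 -0.1] T [-0.04  0.45 -0.02] open 0.4 g 0.0
```

```bash
python3 -m creep '{"series":[0.69,0.117,-0.05,0,0,0,1,0.69,0.117,-0.05,0,0,0,1,0.59,0.1,-0.05,0,0,0,1,0.2,0.033,0,0,0,0,1,0,0,0,0,0,0,1]}'>/dev/null
python3 -c "from h import *;show()"
python3 -m creep '{"series":[0.2,0.033,0,0,0,0,1,0.2,0.033,0,0,0,0,1,0.2,0.033,0,0,0,0,1]}'>/dev/null
python3 -c "from h import *;show()"
python3 -m creep '{"series":[0.2,0.033,0,0,0,0,1,0.2,0.033,0,0,0,0,1]}'>/dev/null
python3 -c "from h import *;show()"
```

```text
t 22.58 pos [545.6  20.8  25.1] board [-71.5  -0.7  25.1] tool y yaw -80.2 z [ 0.694  0.121 -0.709] j [-0.47 -0.09  2.49  1.41  0.44 -0.3 ] F board [-0.3 -0.8  0.8] T [-0.06  0.43  0.  ] open 0.2 g 0.0
t 22.83 pos [550.7  21.9  23.8] board [-66.3  -0.5  23.8] tool y yaw -80.3 z [ 0.693  0.121 -0.711] j [-0.46 -0.07  2.47  1.42  0.43 -0.31] F board [-0.8 -1.7  0. ] T [-0.07  0.5  -0.01] open 0.4 g 0.0
t 23.0 pos [554.7  22.6  23.6] board [-62.2  -0.4  23.6] tool y yaw -80.3 z [ 0.693  0.121 -0.711] j [-0.45 -0.06  2.46  1.43  0.43 -0.31] F board [ 0.5  0.2 -0.2] T [-0.06  0.38  0.08] open 0.6 g 0.0
```

```bash
for i in 1; do python3 -m creep '{"series":[0.2,0.033,0.02,0,0,0,1,0.2,0.033,0.02,0,0,0,1]}'>/dev/null
python3 -c "from h import *;show()"; done
python3 -m creep '{"series":[0.2,0.033,0.02,0,0,0,1,0.2,0.033,0.02,0,0,0,1]}'>/dev/null
python3 -c "from h import *;show()"
python3 -m creep '{"series":[0.2,0.033,0.02,0,0,0,1,0.2,0.033,0.02,0,0,0,1]}'>/dev/null
python3 -c "from h import *;show()"
```

```text
t 23.17 pos [558.8  23.3  24. ] board [-58.1  -0.5  24. ] tool y yaw -80.2 z [ 0.693  0.121 -0.711] j [-0.44 -0.05  2.45  1.43  0.42 -0.3 ] F board [-0.2 -1.  -0.5] T [-0.1   0.51 -0.02] open 0.3 g 0.0
t 23.33 pos [562.8  23.9  24.4] board [-54.   -0.5  24.4] tool y yaw -80.2 z [ 0.693  0.121 -0.711] j [-0.43 -0.04  2.44  1.43  0.42 -0.3 ] F board [ 0.3  0.4 -0.9] T [-0.05  0.46 -0.01] open 0.7 g 0.0
t 23.5 pos [566.8  24.6  24.9] board [-49.9  -0.5  24.9] tool y yaw -80.2 z [ 0.693  0.121 -0.711] j [-0.43 -0.03  2.43  1.43  0.41 -0.3 ] F board [1.  0.3 0.2] T [-0.1   0.45 -0.04] open 0.7 g 0.0
```

```bash
python3 - <<'E'
from h import *
im=bot.capture("scene")
c=blobs(im,"blue",(320,180,420,310))[0]
q=cv2.approxPolyDP(cv2.convexHull(c),2,True)[:,0]
for p in q: print(p,"z3",tb(ray("scene",p,3)[0]),"z131",tb(ray("scene",p,131)[0]))
im2=bot.capture("top")
for c in blobs(im2,"blue",(240,140,400,260),8)[:3]: print([tb(ray("top",p,131)[0])[:2].tolist() for p in cv2.approxPolyDP(c,3,True)[:,0]])
print(proj("scene",bot.state()["eef_pos"]))
cv2.imwrite("pics/s6.png",cv2.resize(im[190:310,300:430,::-1],(650,600),interpolation=2))
E
```

```text
[384 207] z3 [-54.8 251.8   3. ] z131 [-15.6  78.  131. ]
[369 244] z3 [-48.   72.7   3. ] z131 [ -9.8 -76.4 131. ]
[346 279] z3 [-63.4 -78.7   3. ] z131 [ -23.  -206.9  131. ]
[363 241] z3 [-67.   79.5   3. ] z131 [-26.2 -70.5 131. ]
[[-17.5, -76.7], [-17.9, 76.5]]
[[360.62745461 254.4082396 ]]
```

View pics/s6.png

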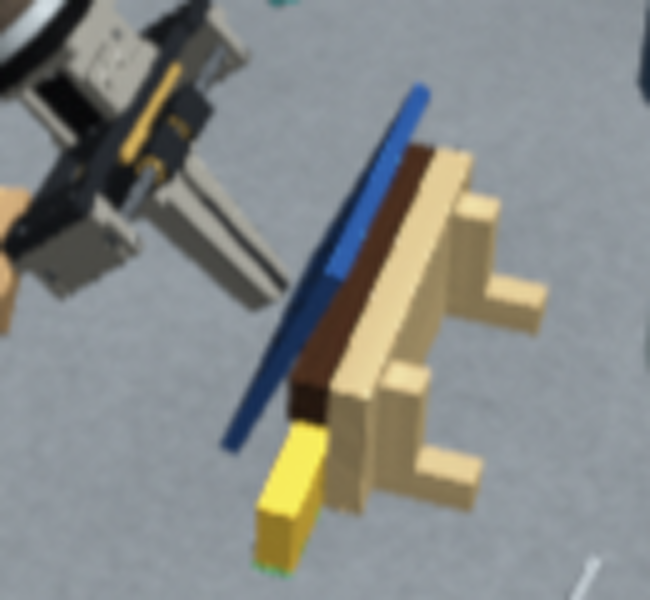

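The fingers are just reaching the panel's front face (the tip is hidden behind the panel at about (285,290)), and the panel is unmoved. I keep going gently.

```bash
python3 -m creep '{"series":[0.2,0.033,0.02,0,0,0,1,0.2,0.033,0.02,0,0,0,1]}'>/dev/null
python3 -c "from h import *;show()"
python3 -m creep '{"series":[0.2,0.033,0.02,0,0,0,1,0.2,0.033,0.02,0,0,0,1]}'>/dev/null
python3 -c "from h import *;show()"
python3 -m creep '{"series":[0.1,0.017,0,0,0,0,1,0.1,0.017,0,0,0,0,1]}'>/dev/null
python3 -c "from h import *;show()"
```

```text
t 23.77 pos [570.7  25.2  25.2] board [-46.1  -0.5  25.2] tool y yaw -80.3 z [ 0.693  0.121 -0.711] j [-0.42 -0.02  2.41  1.43  0.41 -0.29] F board [ 0.1 -0.7  0. ] T [-0.07  0.51  0.01] open 0.4 g 0.0
t 23.93 pos [574.8  25.8  25.7] board [-41.9  -0.6  25.7] tool y yaw -80.3 z [ 0.693  0.121 -0.711] j [-0.41 -0.01  2.4   1.44  0.4  -0.29] F board [-2.5  0.1 -0.3] T [-0.14  0.76 -0.03] open 0.6 g 1.0
t 24.1 pos [575.9  26.1  25. ] board [-40.8  -0.5  25. ] tool y yaw -80.3 z [ 0.692  0.12  -0.712] j [-0.41 -0.    2.4   1.44  0.4  -0.29] F board [-21.3  -1.   15. ] T [-0.26  1.16 -0.09] open 0.3 g 12.7
```

```bash
cat > pm.py <<'E'
from h import *
show()
im=np.median([bot.capture("scene")for _ in range(3)],0).astype(np.uint8)
c=blobs(im,"blue",(320,180,420,310))[0]
for p in cv2.approxPolyDP(cv2.convexHull(c),2,True)[:,0]: print(p,"z0",tb(ray("scene",p,0)[0])[:2],"z140",tb(ray("scene",p,140)[0])[:2],"z131",tb(ray("scene",p,131)[0])[:2])
E
python3 pm.py
```

```text
t 24.1 pos [575.9  26.1  25. ] board [-40.8  -0.5  25. ] tool y yaw -80.3 z [ 0.692  0.12  -0.712] j [-0.41 -0.    2.4   1.44  0.4  -0.29] F board [-21.3  -1.   15. ] T [-0.26  1.16 -0.09] open 0.3 g 12.7
[384 207] z0 [-55.7 255.9] z140 [-12.9  65.8] z131 [-15.6  78. ]
[369 244] z0 [-48.9  76.2] z140 [ -7.1 -86.8] z131 [ -9.8 -76.4]
[346 279] z0 [-64.3 -75.7] z140 [ -20.2 -215.9] z131 [ -23.  -206.9]
[366 236] z0 [-66.5 106.7] z140 [-22.1 -61. ] z131 [-24.9 -50.2]
```

The panel hasn't moved, and the force line plus the picture suggest the real contact is ~12 mm higher than planned, so it is wedging. I back off, go lower and push again.

```bash
python3 -m creep '{"series":[-0.6,-0.1,0,0,0,0,1,-0.6,-0.1,0,0,0,0,1,0,0,-0.6,0,0,0,1,0,0,-0.6,0,0,0,1,0,0,0,0,0,0,1]}'>/dev/null
python3 pm.py
python3 -m creep '{"series":[0.3,0.05,0,0,0,0,1,0.3,0.05,0,0,0,0,1,0,0,0,0,0,0,1]}'>/dev/null
python3 -c "from h import *;show()"
python3 -m creep '{"series":[0.15,0.025,0,0,0,0,1,0,0,0,0,0,0,1]}'>/dev/null
python3 -c "from h import *;show()"
```

```text
t 24.67 pos [563.6  24.4  12.6] board [-53.1  -0.2  12.6] tool y yaw -80.3 z [ 0.692  0.121 -0.712] j [-0.43  0.01  2.43  1.52  0.41 -0.39] F board [-0.6 -0.7  0.3] T [-0.09  0.5  -0.02] open 0.5 g 0.0
[384 207] z0 [-55.7 255.9] z140 [-12.9  65.8] z131 [-15.6  78. ]
[368 245] z0 [-50.2  71.2] z140 [ -8.2 -91.1] z131 [-10.9 -80.6]
[346 279] z0 [-64.3 -75.7] z140 [ -20.2 -215.9] z131 [ -23.  -206.9]
[366 236] z0 [-66.5 106.7] z140 [-22.1 -61. ] z131 [-24.9 -50.2]
t 25.07 pos [571.3  25.1  14. ] board [-45.5  -0.7  14. ] tool y yaw -80.2 z [ 0.693  0.121 -0.71 ] j [-0.42  0.02  2.41  1.52  0.4  -0.39] F board [-0.8  0.3  0.9] T [-0.16  0.48 -0.03] open 0.6 g 0.3
t 25.23 pos [572.2  25.4  13.7] board [-44.5  -0.6  13.7] tool y yaw -80.3 z [ 0.693  0.121 -0.711] j [-0.42  0.03  2.41  1.52  0.4  -0.39] F board [-5.9 -0.2  4.1] T [-0.17  0.44 -0.11] open 0.6 g 3.4
```

```bash
python3 -m creep '{"series":[0.1,0.017,0,0,0,0,1,0,0,0,0,0,0,1]}'>/dev/null
python3 -c "from h import *;show()"
python3 -m creep '{"series":[0.1,0.017,0,0,0,0,1,0,0,0,0,0,0,1]}'>/dev/null
python3 pm.py
```

```text
t 25.4 pos [573.   25.5  13.6] board [-43.7  -0.6  13.6] tool y yaw -80.3 z [ 0.693  0.121 -0.711] j [-0.41  0.03  2.4   1.52  0.4  -0.39] F board [-9.1 -0.3  6.6] T [-0.2   0.67 -0.04] open 0.3 g 5.3
t 25.57 pos [573.9  25.7  13.6] board [-42.8  -0.6  13.6] tool y yaw -80.3 z [ 0.693  0.121 -0.711] j [-0.41  0.03  2.4   1.52  0.4  -0.39] F board [-9.6  0.7  7. ] T [-0.12  0.6  -0.03] open 0.4 g 5.6
[383 206] z0 [-59.8 259.8] z140 [-16.4  69.1] z131 [-19.2  81.4]
[370 239] z0 [-52.4  97.8] z140 [-10.1 -68.5] z131 [-12.8 -57.8]
[347 279] z0 [-61.9 -74.8] z140 [ -18.2 -215.2] z131 [ -21.  -206.1]
```

```bash
python3 -m creep '{"series":[0.15,0.025,0,0,0,0,1,0.15,0.025,0,0,0,0,1,0,0,0,0,0,0,1]}'>/dev/null
python3 -c "from h import *;show()"
python3 -m creep '{"series":[0.15,0.025,0,0,0,0,1,0.15,0.025,0,0,0,0,1,0,0,0,0,0,0,1]}'>/dev/null
python3 pm.py
```

```text
t 25.97 pos [577.1  26.3  13.7] board [-39.6  -0.5  13.7] tool y yaw -80.3 z [ 0.693  0.121 -0.711] j [-0.41  0.04  2.39  1.53  0.4  -0.39] F board [-5.9  0.3  4.9] T [-0.13  0.58 -0.01] open 0.4 g 3.9
t 26.22 pos [580.1  26.8  13.6] board [-36.5  -0.5  13.6] tool y yaw -80.3 z [ 0.693  0.121 -0.711] j [-0.4   0.05  2.39  1.53  0.39 -0.38] F board [-4.1 -0.   2.3] T [-0.07  0.56 -0.02] open 0.4 g 2.2
[382 205] z0 [-64.  263.7] z140 [-19.9  72.5] z131 [-22.8  84.8]
[355 277] z0 [-45.1 -61. ] z140 [  -3.9 -203.5] z131 [  -6.6 -194.3]
[351 280] z0 [-51.3 -74.9] z140 [  -9.1 -215.2] z131 [ -11.8 -206.2]
[362 240] z0 [-71.8  86.2] z140 [-26.6 -78.3] z131 [-29.5 -67.7]
[379 205] z0 [-72.4 260.7] z140 [-27.1  69.9] z131 [-30.   82.2]
```

```bash
python3 -m creep '{"series":[0.15,0.025,0,0,0,0,1,0.15,0.025,0,0,0,0,1,0.1,0.017,0,0,0,0,1,0,0,0,0,0,0,1]}'>/dev/null
python3 -c "from h import *;show()"
python3 -m creep '{"series":[0.1,0.017,0,0,0,0,1,0.1,0.017,0,0,0,0,1,0,0,0,0,0,0,1]}'>/dev/null
python3 pm.py
```

```text
t 26.7 pos [584.1  27.6  13.5] board [-32.4  -0.4  13.5] tool y yaw -80.2 z [ 0.693  0.121 -0.711] j [-0.4   0.06  2.37  1.53  0.39 -0.38] F board [-1.8  0.1  0.2] T [-0.12  0.71  0.07] open 0.3 g 0.6
t 26.95 pos [586.2  27.9  13.6] board [-30.3  -0.5  13.6] tool y yaw -80.2 z [ 0.693  0.121 -0.711] j [-0.39  0.06  2.37  1.53  0.39 -0.38] F board [-0.5  0.3 -0.9] T [-0.1   0.67 -0.01] open -0.0 g 0.5
[379 204] z0 [-73.8 265.7] z140 [-28.3  74.1] z131 [-31.2  86.4]
[377 222] z0 [-55.3 178.4] z140 [-12.5  -0.1] z131 [-15.2  11.4]
[357 264] z0 [-55.2 -12.4] z140 [ -12.4 -162.1] z131 [ -15.2 -152.5]
[358 240] z0 [-82.2  82.5] z140 [-35.4 -81.5] z131 [-38.4 -70.9]
[376 204] z0 [-82.3 262.7] z140 [-35.5  71.6] z131 [-38.5  83.9]
```

```bash
python3 -m creep '{"series":[0.1,0.017,0,0,0,0,1,0,0,0,0,0,0,1]}'>/dev/null
python3 -c "from h import *;show()"
python3 -m creep '{"series":[0.1,0.017,0,0,0,0,1,0,0,0,0,0,0,1]}'>/dev/null
python3 -c "from h import *;show()"
python3 -m creep '{"series":[0.1,0.017,0,0,0,0,1,0,0,0,0,0,0,1]}'>/dev/null
python3 -c "from h import *;show()"
```

```text
t 27.27 pos [587.3  28.   13.7] board [-29.3  -0.6  13.7] tool y yaw -80.2 z [ 0.693  0.121 -0.711] j [-0.39  0.06  2.37  1.54  0.39 -0.38] F board [-1.2  0.2 -0.7] T [-0.14  0.66  0.03] open 0.2 g 0.5
t 27.43 pos [587.9  28.1  13.4] board [-28.6  -0.5  13.4] tool y yaw -80.3 z [ 0.693  0.121 -0.711] j [-0.39  0.07  2.36  1.54  0.38 -0.38] F board [-3.6  0.1  1.7] T [-0.13  0.8  -0.02] open 0.5 g 1.9
t 27.6 pos [588.4  28.3  13.1] board [-28.1  -0.5  13.1] tool y yaw -80.3 z [ 0.692  0.121 -0.712] j [-0.39  0.07  2.36  1.54  0.38 -0.38] F board [-12.6  -1.5   8. ] T [-0.26  1.06 -0.03] open 0.6 g 6.4
```

```bash
python3 -m creep '{"series":[0.05,0.008,0,0,0,0,1,0,0,0,0,0,0,1,0,0,0,0,0,0,1]}'>/dev/null
python3 pm.py; python3 - <<'E'
from h import *
im=bot.capture("top")
for col,z in(("yellow",40),("green",0),("blue",140)):
  for c in blobs(im,col,(210,120,420,235),8)[:3]:
    P=ray("top",c,z);b=np.array([tb(p) for p in P]);print(col,b.min(0),b.max(0),rect(P))
hsv=cv2.cvtColor(im,cv2.COLOR_RGB2HSV);m=cv2.inRange(hsv,(105,130,20),(125,255,255));m[:,:240]=0;m[:,400:]=0;m[:140]=0;m[235:]=0
cs=max(cv2.findContours(m,0,1)[0],key=cv2.contourArea)[:,0]
P=ray("top",cs,140);b=np.array([tb(p) for p in P]);print("all blue",b.min(0),b.max(0),rect(P))
# scene edges of panel end: vertical fit
sc=bot.capture("scene")
for X in([-40,-80,140],[-30,-80,140],[-40,80,140],[-30,80,140],[-40,-80,42]): print(X,proj("scene",O+B@np.array([X[0]+2.0,X[1],X[2]])).round(1))
E
```

```text
t 27.85 pos [588.5  28.3  13. ] board [-28.   -0.5  13. ] tool y yaw -80.3 z [ 0.692  0.12  -0.712] j [-0.39  0.07  2.36  1.54  0.38 -0.38] F board [-17.1  -0.4  11.5] T [-0.23  1.17 -0.06] open -0.2 g 8.7
[376 203] z0 [-83.7 267.6] z140 [-36.7  75.8] z131 [-39.7  88.1]
[377 222] z0 [-55.3 178.4] z140 [-12.5  -0.1] z131 [-15.2  11.4]
[357 264] z0 [-55.2 -12.4] z140 [ -12.4 -162.1] z131 [ -15.2 -152.5]
[358 238] z0 [-84.8  90.9] z140 [-37.6 -74.4] z131 [-40.6 -63.8]
yellow [ -29.9 -145.6   40. ] [ -11.6 -102.9   40. ] (array([616.3, -92.6]), array([18.2, 42.7]), np.float32(99.6))
yellow [-30.3 103.8  40. ] [-13.3 146.7  40. ] (array([573.6, 153.2]), array([17. , 42.9]), np.float32(99.6))
blue [-38.7 -18.2 140. ] [-31.2  76.9 140. ] (array([576.7,  56.5]), array([ 6.8, 95.1]), np.float32(100.2))
blue [-37.6 -76.8 140. ] [-31.2 -21.3 140. ] (array([590.3, -20.7]), array([ 6.3, 55.5]), np.float32(99.6))
all blue [-38.7 -18.2 140. ] [-31.2  76.9 140. ] (array([576.7,  56.5]), array([ 6.8, 95.1]), np.float32(100.2))
[-40, -80, 140] [[357.1 239.4]]
[-30, -80, 140] [[361.2 240.3]]
[-40, 80, 140] [[375.9 202. ]]
[-30, 80, 140] [[379.7 202.8]]
[-40, -80, 42] [[355.9 270.2]]
```

The panel is upright against the batten (top at x = -31 to -38, parallel to the board), both spacers are in place, and the push is a steady 17 N.

```bash
python3 -c "
from h import *
show(); print(bot.hand_in())"
```

```text
t 28.1 pos [588.5  28.2  13. ] board [-28.   -0.5  13. ] tool y yaw -80.3 z [ 0.692  0.12  -0.712] j [-0.39  0.07  2.36  1.54  0.38 -0.38] F board [-17.1  -0.4  10.5] T [-0.2   1.15 -0.03] open 0.2 g 8.6
the job is handed in; nothing more can be done
None
```

I handed the job in at 28.1 s: the loose spacer is on the green mark, and the panel stands upright against the batten, held there by the gripper at about 17 N; its contact with the spacers low down was judged by feel, as the foot was hidden from the cameras.

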